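# Unpack a dental cast from a latched transit case

## Robot

A 7-joint arm with a two-finger parallel gripper is mounted at the origin on a cart in front of the work surface, level with it; the furniture and walls round the work are solid. World frame = base frame: x ahead of the robot, y to its left, z up, the work surface at z = 0. Lengths are in m, angles in rad, forces in N, time in s.
With the tool pointing down it reaches from about 0.4 to 0.875 m from the base axis. Payload 4.4 kg.
Tool frame: the origin (TCP) lies between the finger pads; the fingertips stand 22 mm ahead of it and the grasp point (between the pads) lies 3 mm ahead of it (bot.finger_overhang is the distance from the TCP to the fingertips, in m); z points along the fingers, y is the line along which they close (so a half turn about z gives the same grasp; the last joint's range is limited). The gripper opens to 85 mm and grips with 20 to 120 N. Pads are 22 mm wide; open, the fingers measure 114 mm over their backs; the gripper's body (76 mm by 85 mm) begins 54 mm behind the grasp point. The pads swing forward as they close: fully open they stand 13 mm farther back than shut.
Start: joints at [-1.196, 0.628, 0.038, 1.517, -0.027, 0.996, -0.02], TCP at [0.277, 0.588, 0.253] pointing down, gripper open.
Joint ranges: [-3.06, 3.06], [-0.37, 2.12], [-1.25, 1.32], [0.18, 2.47], [-1.1, 4.24], [0.23, 1.98], [-2.94, 2.94]. Speed limits (rad/s): [2.57, 2.57, 3.14, 3.14, 3.14, 3.14, 3.14].

## Interface

Orientations are given as a unit quaternion [x, y, z, w].
In Python, from cell import bot, grab_frame, camera_params, job gives the robot as it stands.
- The arm moves only by the shell command python3 -m creep 'ROWS' [FORCE]. ROWS is JSON, a list of rows, each a list of 3 entries, a list of its own where there are three numbers: the shift along the tool's x, y, z in cm, then the turn, a rotation vector about the tool's x, y, z in degrees, then the closure, from 0 (fully open) to 1 (shut). In form: [[[x, y, z], [rx, ry, rz], fingers], ...]. A call has 1 to 20 rows; each row shifts and turns the commanded pose from where the row before left it, along the tool's axes as they then stand; what a row does not reach is not made up. A row lasts 1/8 s, in which the tool goes at most 62.5 mm and 10.7 degrees, less where a joint would pass 70% of its speed; a pose out of reach is approached as far as the arm can. A call with a gripper value outside its range is refused whole. The fingers move at their own pace and stop on an object; FORCE is the grip in N (left out, the last holds). Time passes only in rows, so rows that do not move let the fingers close. It gives the time, the measured TCP pose, the force, the opening and the grip force at its end, in the units of the state.
- bot.observe(): the state, without advancing time (a new reading comes with each control period).
- grab_frame(name): name is "side" or "top" or "wrist"; returns (picture, depth): 420x560x3 uint8, red, green, blue; 420x560 float32, m along the optical axis (not along the pixel's ray), 0 where there is no reading.
- camera_params(name): a dict with "camera_matrix" (3x3 intrinsics, pixels), "k1" (the pictures are not rectified: a ray, as slopes to the right and down, at radius r is drawn at 1 + k1 r^2 times it, then the intrinsics apply), "rvec" (rotation vector, rad) and "tvec" (3), from world to camera coordinates, as OpenCV has them; the wrist camera has in their place "T_tool_cam" (4x4, takes a point from camera to tool coordinates, whose origin is the TCP and whose axes are the flange's). Camera axes: x right, y down, z forward; pixel columns grow to the right and rows downward; lengths in m; the calibration is good to about 2 mm. A picture is of the moment at which its call begins: read the wrist's pose just before it. camera_params takes no time and is no camera call.
- job.sign_off(): hands the job in; it is judged then, once.
The state is a dict: "t": time; "joints": joint angles; "joint_vel": joint speeds; "effort": joint torques, N m; "ee_pos": TCP position; "tcp_rot": TCP orientation; "ft_force": force on the tool from outside, world axes, zero at the start; "wrist_torque": the same for the moment, N m; "gripper_width": finger opening in m; "gripper_force": force on a finger pad.
Only numpy, scipy, OpenCV 4.12 (cv2) and the standard library are available. Lean on these libraries where they do the work, as an engineer would, in place of code of your own. Each camera call takes 0.05 s, during which the arm holds its last target. There are 200 camera calls.

## Task

A dental cast has come in packed in the blue transit case. Flip the red over-centre latch on the front of the case fully open, swing the lid right back until it rests open by itself, then take the cast out and set it down gently, teeth up and flat, in the middle of the yellow pan. Do not let the lid fall or slam, do not shove the case along the bench, and leave the orange vial and the small carton where they are.

Things in the scene. Friction and masses are not known exactly. Their poses are not given: they have to be found in the camera images.
- case: blue transit case, 140 x 140 mm, 76 mm high with its lid shut, loose on the bench but heavy (about 3 kg, held by friction only: it slides if pushed with much more than 10 N). Origin: centre of its underside; x points from the latch side to the hinge side, y along the hinge, z up. Walls 5 mm thick, rim 62 mm above the bench, padded inner floor 28 mm above the bench, inside 130 x 130 mm
- latch (a joint): angle of the red latch lever: 0 = shut (lever hangs down in front of the case), 1.9 = fully open (lever points out and up, against its stop). An over-centre spring holds it: let go below 0.6 rad it snaps shut, beyond 0.6 rad it is driven to fully open; starting it takes about 6 N at the cross-bar. The steel strap clears the lid only beyond about 0.9 rad
- latch_tip (a point): centre of the round cross-bar at the free end of the red latch lever: 11 mm thick, 32 mm long (along the case's y) with smooth ball ends, so that it turns freely when pinched end to end; it lies 32 mm from the pivot, at first about 21 mm above the bench and 22 mm in front of the case's front face, and is clear at both ends. The lever between pivot and bar is 18 mm wide and 6 mm thick
- latch_hinge (a point): the latch's pivot, axis along the case's y: 52 mm above the bench, 14 mm in front of the case's front face. The lever swings from hanging (0.26 rad outward of straight down) outward, away from the case, and up
- lid (a joint): lid angle: 0 = shut, 1.8 = fully open against its stop. The lid (0.13 kg) has no stay: released before about 1.4 rad it falls shut, past about 1.45 rad it sinks back open
- lid_bar (a point): middle of the black round grip bar on the lid, 10 mm thick, along the case's y, 66 mm long between its two posts; its centre stands 34 mm above the lid's top face, at first 110 mm above the bench and 35 mm in front of the case's centre. It turns with the lid and can turn between the fingers
- lid_hinge (a point): the lid's hinge line at the back of the case, axis along the case's y, 62 mm above the bench; the front edge swings up and back. Shut, lid_bar lies 105 mm in front of it and 48 mm above it
- cast_center (a point): buff plaster dental cast, plinth 51 mm (x) x 66 mm (y) x 16 mm high with teeth up to 31 mm; point at the middle of the plinth, 8 mm above its underside, x and y along its sides, z up through the teeth. It lies on the padded floor inside the shut case; grasp the plinth at its sides
- pan: yellow open pan fixed to the bench, 130 mm (x) x 160 mm (y), 22 mm high, walls and floor 4 mm thick; origin at the centre of its underside
- vial_center (a point): orange-capped clear vial, 20 mm across, 55 mm tall, standing on the bench; its middle. Bystander
- carton_center (a point): small white and blue carton, 48 x 74 x 26 mm; its middle. Bystander
Things that resemble listed ones, but are neither listed nor needed, are in the scene too. There is more than one size of the pan; the one meant has the size given above.

How it is judged:
By the outcome, as a careful person would: the job done as asked, in the order asked, and still so for the second after the job is handed in, with the robot touching nothing.
It also fails if it takes over 62 s, if anything falls off the work surface, if the arm or the gripper's body presses on something with over 40 N, if the wrist force passes 120 N, or if a joint passes its speed limit or range.

## Working session

There is one attempt and no reset: what is moved stays moved. The work goes in short steps, Python scripts to look and compute and a shell command to move; the robot and the scene stay as the last step left them, time stands still between calls to the robot, and variables do not carry over. Pictures are saved under pics/ and viewed, at most 12 in all, crops included, and the job is handed in when it is done.

```bash
ls; mkdir -p pics; python3 - <<'E'
from cell import bot, grab_frame, camera_params
import cv2,numpy as np
s=bot.observe();print({k:np.round(v,3).tolist() for k,v in s.items()})
for n in("side","top"):
    p,d=grab_frame(n);cv2.imwrite(f"pics/{n}0.png",p[:,:,::-1]);np.savez(f"pics/{n}0.npz",p=p,d=d)
    print(n,camera_params(n))
print(camera_params("wrist"))
E
```

```text
pics
{'t': 0.0, 'joints': [-1.196, 0.629, 0.038, 1.518, -0.027, 0.996, -0.02], 'joint_vel': [-0.001, -0.001, -0.001, 0.001, -0.001, 0.001, 0.001], 'effort': [0.0, -56.34, 1.226, -19.344, 0.011, 0.011, -0.0], 'ee_pos': [0.277, 0.587, 0.252], 'tcp_rot': [0.219, 0.976, -0.001, -0.0], 'ft_force': [0.167, 0.092, 0.71], 'wrist_torque': [0.011, 0.02, 0.057], 'gripper_force': 0.0, 'gripper_width': 0.085}
side {'camera_matrix': array([[446.0962686 ,   0.        , 286.43833387],
       [  0.        , 446.0962686 , 202.64135607],
       [  0.        ,   0.        ,   1.        ]]), 'k1': 0.04273576106947531, 'rvec': array([ 2.25224157, -0.08561418,  0.06284525]), 'tvec': array([-0.54538665, -0.00901088,  1.35096041])}
top {'camera_matrix': array([[401.72665867,   0.        , 279.10262334],
       [  0.        , 401.72665867, 214.6909756 ],
       [  0.        ,   0.        ,   1.        ]]), 'k1': -0.0576620681793932, 'rvec': array([ 2.09192895, -2.13948343,  0.21585616]), 'tvec': array([-0.13149675,  0.53605986,  1.1265463 ])}
{'camera_matrix': array([[363.59131141,   0.        , 273.8125977 ],
       [  0.        , 363.59131141, 209.4699261 ],
       [  0.        ,   0.        ,   1.        ]]), 'k1': 0.03062484160778773, 'T_tool_cam': array([[-1.01435640e-03, -9.56752159e-01, -2.90902523e-01,
         7.30259472e-02],
       [ 9.99998975e-01, -6.76506817e-04, -1.26195537e-03,
         9.05441442e-04],
       [ 1.01058098e-03, -2.90903505e-01,  9.56751864e-01,
        -1.20775061e-01],
       [ 0.00000000e+00,  0.00000000e+00,  0.00000000e+00,
         1.00000000e+00]])}
```

View pics/top0.png

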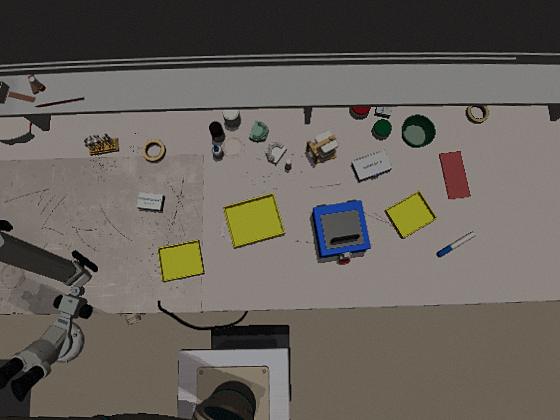

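View pics/side0.png

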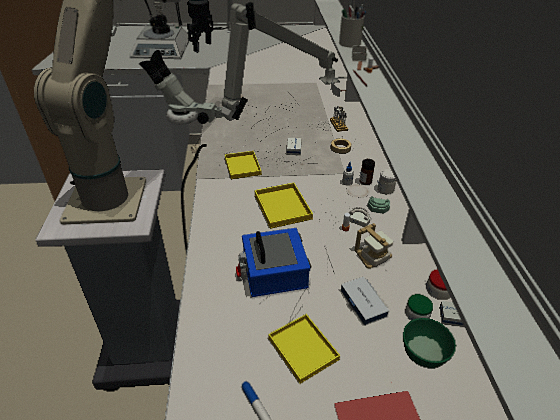

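The top view shows three yellow pans, at (181,260), (254,220) and (411,214). The blue case is at (341,230), with its latch facing the robot at (344,260). I'll measure the pans and the case from the depth.

```bash
cat > h.py <<'E'
import cv2,numpy as np
from scipy.spatial.transform import Rotation as R
from cell import bot,grab_frame,camera_params
def cloud(n,d,s=None):
    c=camera_params(n);K=c["camera_matrix"];v,u=np.indices(d.shape)
    pt=np.stack([u,v],-1).reshape(-1,1,2).astype(float)
    x=cv2.undistortPoints(pt,K,np.array([c["k1"],0,0,0,0.])).reshape(*d.shape,2)
    P=np.dstack([x*d[...,None],d])
    if n=="wrist":
        T=c["T_tool_cam"];P=P@T[:3,:3].T+T[:3,3]
        return P@R.from_quat(s["tcp_rot"]).as_matrix().T+s["ee_pos"]
    r=cv2.Rodrigues(c["rvec"])[0]
    return (P-c["tvec"])@r
def proj(n,p):
    c=camera_params(n);return cv2.projectPoints(np.array(p,float).reshape(-1,1,3),c["rvec"],c["tvec"],c["camera_matrix"],np.array([c["k1"],0,0,0,0.]))[0].reshape(-1,2)
E
python3 - <<'E'
from h import *
for n in("top","side"):
    z=np.load(f"pics/{n}0.npz");p=z["p"].astype(int);d=z["d"];W=cloud(n,d)
    hsv=cv2.cvtColor(z["p"],cv2.COLOR_RGB2HSV)
    for col,lo,hi in(("yel",(22,150,80),(35,255,255)),("blue",(108,150,60),(125,255,255)),("red",(0,150,60),(8,255,255)),("orange",(8,170,80),(20,255,255))):
        m=cv2.inRange(hsv,lo,hi)
        if col in("yel","blue"): m=cv2.morphologyEx(m,cv2.MORPH_CLOSE,np.ones((3,3)))
        k,L,S,C=cv2.connectedComponentsWithStats(m)
        for i in range(1,k):
            if S[i,4]<8: continue
            q=W[(L==i)&(d>0)]
            if len(q)<5: continue
            if col=="blue": q=q[(q[:,2]>.05)]
            if len(q)<5: continue
            r=cv2.minAreaRect(q[:,:2].astype(np.float32))
            print(n,col,C[i].round(),S[i,4],"ctr",np.round(r[0],4),"size",np.round(r[1],4),"ang",round(r[2],1),"z",np.percentile(q[:,2],[5,50,95]).round(3))
z=np.load("pics/top0.npz");a=z["p"][90:270,190:430,::-1];b=cv2.resize(a,None,fx=3.3,fy=3.3,interpolation=2)
cv2.imwrite("pics/topc.png",cv2.convertScaleAbs(b,alpha=1.4))
z=np.load("pics/side0.npz");a=z["p"][210:310,220:330,::-1];cv2.imwrite("pics/sidec.png",cv2.convertScaleAbs(cv2.resize(a,None,fx=5,fy=5,interpolation=2),alpha=1.4))
E
```

```text
top yel [411. 214.] 1281 ctr [ 0.5343 -0.5467] size [0.1006 0.1253] ang 27.5 z [0.    0.004 0.017]
top yel [253. 220.] 2202 ctr [ 0.5281 -0.064 ] size [0.1316 0.1605] ang 14.4 z [0.001 0.005 0.022]
top yel [180. 260.] 1399 ctr [0.4097 0.1547] size [0.1022 0.1241] ang 10.4 z [0.002 0.005 0.019]
top blue [340. 226.] 1119 ctr [ 0.4879 -0.3212] size [0.1436 0.1424] ang 7.5 z [0.073 0.077 0.08 ]
top red [364. 110.] 14 ctr [ 0.8666 -0.4204] size [0.0153 0.0203] ang 30.5 z [0.041 0.048 0.049]
top red [359. 111.] 12 ctr [ 0.8612 -0.4014] size [0.016  0.0091] ang 16.2 z [0.044 0.046 0.05 ]
top red [452. 152.] 9 ctr [ 0.7321 -0.6976] size [0.0157 0.0049] ang 84.6 z [0.007 0.01  0.013]
top red [461. 162.] 35 ctr [ 0.6991 -0.7254] size [0.0728 0.0145] ang 10.2 z [0.006 0.01  0.014]
top red [466. 183.] 20 ctr [ 0.6306 -0.734 ] size [0.0458 0.0082] ang 1.1 z [0.008 0.011 0.013]
top red [454. 197.] 8 ctr [ 0.5864 -0.69  ] size [0.0157 0.0025] ang 82.2 z [0.    0.01  0.012]
top red [344. 261.] 15 ctr [ 0.3946 -0.3362] size [0.0047 0.0315] ang 4.3 z [0.013 0.025 0.029]
top orange [117. 145.] 10 ctr [
[... 546 characters left out ...]
073 0.076 0.078]
side red [237. 272.] 21 ctr [ 0.3966 -0.3392] size [0.0071 0.0259] ang 17.5 z [0.021 0.025 0.028]
side red [437. 279.] 97 ctr [ 0.8576 -0.448 ] size [0.1351 0.0339] ang 67.4 z [0.042 0.045 0.049]
side red [389. 394.] 21 ctr [ 0.6942 -0.6657] size [0.0325 0.006 ] ang 13.1 z [0.007 0.01  0.012]
side red [409. 400.] 43 ctr [ 0.7289 -0.6806] size [0.016  0.0402] ang 30.0 z [0.007 0.009 0.013]
side red [371. 397.] 38 ctr [ 0.6573 -0.6697] size [0.0428 0.0058] ang 2.6 z [0.007 0.009 0.011]
side red [355. 400.] 14 ctr [ 0.6233 -0.6717] size [0.0058 0.0177] ang 84.6 z [0.006 0.009 0.012]
side red [341. 403.] 28 ctr [ 0.5972 -0.6765] size [0.0278 0.0077] ang 6.0 z [0.006 0.009 0.012]
```

View pics/topc.png

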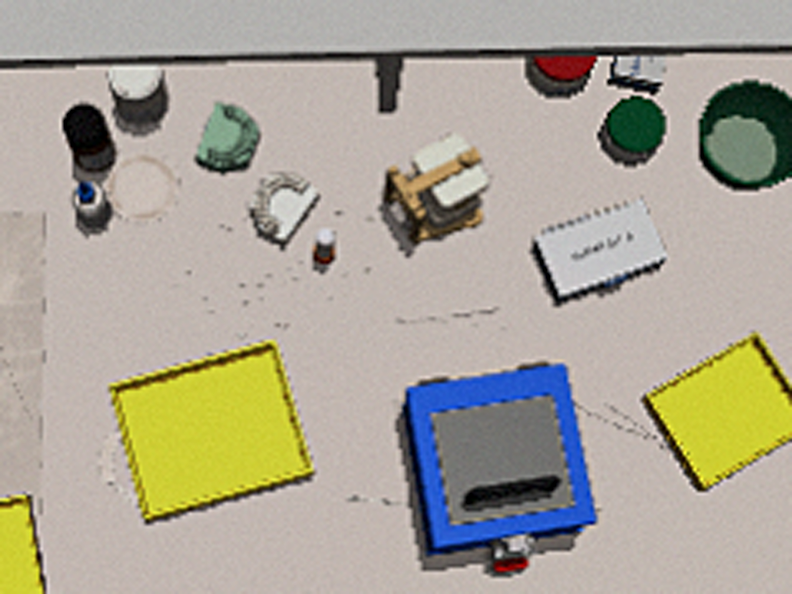

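The pan meant is the middle one at (254,220). It measures 131 x 160 mm, while the other two are about 101 x 125 mm. The case is at about (0.489, -0.323), yaw 7.5°, size 143 mm, top at 76 mm. Its latch bar predicts to (0.3975, -0.3346), against a measured red patch at (0.396, -0.337). Before moving I'll check what stands near the start pose and path.

```bash
python3 - <<'E'
from h import *
P=[]
for n in("top","side"):
    z=np.load(f"pics/{n}0.npz");W=cloud(n,z["d"])[z["d"]>0];P.append(W)
    print(n,"tcp px",proj(n,[[.277,.588,.253],[.277,.588,.23]]).round())
P=np.vstack(P)
m=(P[:,2]>.04)&(P[:,0]>-.3)&(P[:,0]<.9)&(P[:,1]>-.6)&(P[:,1]<1)
Q=P[m];H={}
for x,y,z in Q: 
    k=(int(np.floor(x/.1)),int(np.floor(y/.1)));H.setdefault(k,[]).append(z)
print("rows x (dm) cols y (dm) -6..9 : zmin-zmax cm")
for i in range(-1,9):print(i,[f"{min(H[i,j])*100:.0f}-{max(H[i,j])*100:.0f}" if (i,j) in H else "." for j in range(-6,10)])
s=bot.observe();print(R.from_quat(s["tcp_rot"]).as_matrix().round(3))
E
```

```text
top tcp px [[-22. 309.]
 [-15. 309.]]
side tcp px [[202.  45.]
 [202.  51.]]
rows x (dm) cols y (dm) -6..9 : zmin-zmax cm
-1 ['.', '.', '.', '.', '.', '4-43', '39-51', '.', '.', '.', '.', '.', '.', '.', '.', '.']
0 ['.', '.', '.', '.', '.', '4-45', '4-54', '45-53', '.', '.', '15-25', '20-23', '.', '.', '.', '.']
1 ['.', '.', '.', '.', '.', '.', '49-54', '46-66', '63-68', '.', '4-24', '10-24', '.', '.', '.', '.']
2 ['.', '.', '.', '.', '.', '.', '.', '4-7', '5-7', '4-6', '4-10', '5-42', '24-34', '.', '.', '.']
3 ['.', '.', '4-6', '.', '.', '.', '.', '.', '.', '5-9', '4-41', '5-42', '24-40', '.', '.', '.']
4 ['.', '4-8', '4-12', '4-12', '.', '.', '.', '.', '.', '6-9', '6-43', '30-42', '.', '.', '.', '.']
5 ['.', '.', '4-8', '4-8', '.', '.', '.', '.', '.', '.', '.', '26-38', '23-31', '.', '.', '.']
6 ['.', '.', '.', '.', '4-6', '.', '.', '.', '.', '.', '.', '.', '18-29', '15-23', '.', '.']
7 ['4-6', '4-5', '4-9', '4-8', '4-6', '.', '4-8', '.', '.', '4-7', '4-8', '.', '.', '4-22', '4-14', '.']
8 ['4-16', '4-16', '4-16', '4-16', '13-16', '4-16', '4-16', '14-16', '14-16', '5-16', '13-17', '5-20', '4-19', '4-27', '4-33', '14-29']
[[-0.904  0.427 -0.001]
 [ 0.427  0.904 -0.002]
 [-0.    -0.002 -1.   ]]
```

View pics/sidec.png

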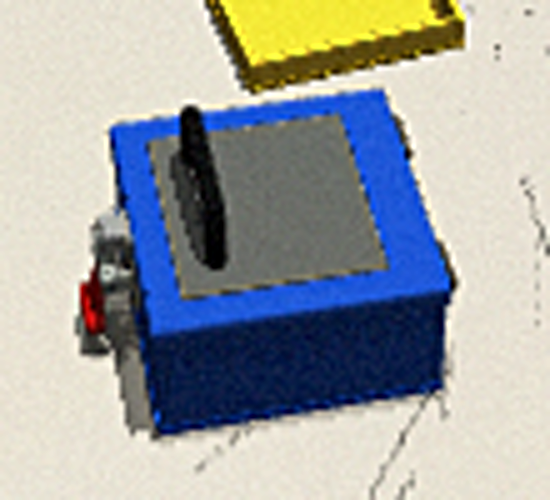

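The side crop shows the latch in front of the case with its red bar at crop (90,305), and the black grip bar on the lid. A microscope boom stands between the start pose and the work, so I'll locate it point by point.

```bash
python3 - <<'E'
from h import *
z=np.load("pics/side0.npz");W=cloud("side",z["d"])
for (u,v) in [(237,15),(237,35),(235,60),(232,90),(238,108),(220,108),(200,110),(180,108),(160,85),(150,65),(170,60),(145,75),(260,20),(290,38),(320,55),(330,62),(200,10),(200,30),(193,40),(210,40),(212,20),(190,5),(75,20),(60,60)]:
    print((u,v),W[v,u].round(3),z["p"][v,u])
z=np.load("pics/top0.npz");W=cloud("top",z["d"])
print("top")
for (u,v) in [(10,243),(40,255),(70,268),(85,258),(90,268),(72,285),(70,302),(70,340),(50,350),(30,365),(10,385),(25,390),(80,325)]:
    print((u,v),W[v,u].round(3))
E
```

```text
(237, 15) [0.415 0.469 0.392] [43 44 40]
(237, 35) [0.412 0.454 0.332] [56 56 51]
(235, 60) [0.4   0.441 0.251] [56 54 49]
(232, 90) [0.384 0.421 0.149] [59 57 53]
(238, 108) [0.402 0.393 0.092] [13 18 14]
(220, 108) [0.333 0.447 0.066] [104 111  99]
(200, 110) [0.259 0.441 0.063] [45 46 43]
(180, 108) [0.185 0.457 0.065] [109 116 105]
(160, 85) [0.126 0.46  0.155] [70 73 65]
(150, 65) [0.1   0.48  0.221] [5 3 2]
(170, 60) [0.067 1.089 0.   ] [132 133 125]
(145, 75) [-0.048  1.015 -0.043] [51 52 51]
(260, 20) [0.493 0.519 0.36 ] [45 43 42]
(290, 38) [0.61  0.628 0.26 ] [45 42 38]
(320, 55) [0.75  0.748 0.146] [43 43 38]
(330, 62) [0.803 0.792 0.098] [52 55 48]
(200, 10) [0.288 0.552 0.384] [0 0 0]
(200, 30) [0.28  0.551 0.317] [10 15 14]
(193, 40) [0.256 0.511 0.296] [8 1 3]
(210, 40) [0.306 0.625 0.256] [ 7  7 11]
(212, 20) [0.251 1.611 0.028] [41 41 39]
(190, 5) [0.254 0.565 0.397] [0 0 1]
(75, 20) [0.043 0.043 0.506] [67 60 55]
(60, 60) [-0.002 -0.     0.428] [74 72 62]
top
(10, 243) [0.422 0.457 0.348]
(40, 255) [0.405 0.44  0.258]
(70, 268) [0.382 0.424 0.139]
(85, 258) [0.413 0.409 0.088]
(90, 268) [0.386 0.399 0.076]
(72, 285) [0.341 0.485 0.004]
(70, 302) [0.291 0.448 0.08 ]
(70, 340) [0.186 0.45  0.063]
(50, 350) [0.168 0.465 0.136]
(30, 365) [0.133 0.504 0.157]
(10, 385) [-0.057  1.011 -0.536]
(25, 390) [0.087 0.469 0.23 ]
(80, 325) [ 0.176  0.843 -0.791]
```

```bash
python3 - <<'E'
from h import *
s=bot.observe();p,d=grab_frame("wrist");cv2.imwrite("pics/w0.png",p[:,:,::-1])
E
```

```text
(no output)
```

View pics/w0.png

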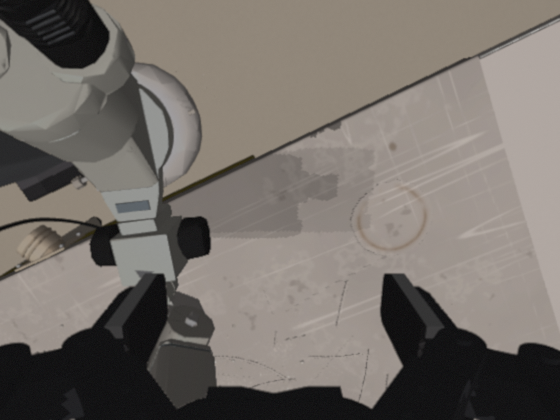

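The boom link stands at (0.40, 0.44), reaching up to z = 0.43, and the microscope lies low in front of it. I'll rise to z ≈ 0.5 while yawing onto the case's axes, then pass over it.

```bash
python3 -m creep '[[[0,0,-5],[0,0,-6.56],0],[[0,0,-5],[0,0,-6.56],0],[[0,0,-5],[0,0,-6.56],0],[[0,0,-5],[0,0,-6.56],0],[[0,0,-5],[0,0,-6.56],0]]' && python3 -m creep '[[[0.25,-4.8,0],[0,0,0],0],[[0.25,-4.8,0],[0,0,0],0],[[0.25,-4.8,0],[0,0,0],0],[[0.25,-4.8,0],[0,0,0],0],[[0.25,-4.8,0],[0,0,0],0],[[0.25,-4.8,0],[0,0,0],0],[[-1.83,-5.28,0.83],[0,0,0],0],[[-1.83,-5.28,0.83],[0,0,0],0],[[-1.83,-5.28,0.83],[0,0,0],0],[[-1.83,-5.28,0.83],[0,0,0],0],[[-1.83,-5.28,0.83],[0,0,0],0],[[-1.83,-5.28,0.83],[0,0,0],0]]'; python3 -c "
from h import *
s=bot.observe();print(np.round(s['joints'],2),s['ee_pos'],R.from_quat(s['tcp_rot']).as_matrix().round(3),s['t'])"
```

```text
t: 0.78
ee_pos: [0.2772, 0.5875, 0.5048]
tcp_rot: [-0.068, 0.998, -0.0, -0.0]
ft_force: [-0.6, -0.1, -0.6]
gripper_width: 0.0853
gripper_force: 0.0
t: 2.28
ee_pos: [0.4511, -0.0008, 0.4533]
tcp_rot: [-0.066, 0.998, 0.0, 0.0]
ft_force: [0.8, 0.2, 0.4]
gripper_width: 0.0851
gripper_force: 0.0
[-0.34  0.15  0.33  1.71 -0.05  1.28  1.71] [ 0.45105593 -0.00081689  0.45329091] [[-0.991 -0.132  0.   ]
 [-0.132  0.991  0.   ]
 [-0.     0.    -1.   ]] 2.275
```

```bash
python3 -m creep '[[[1.3,-4.04,3.41],[0,0,0],0],[[1.3,-4.04,3.41],[0,0,0],0],[[1.3,-4.04,3.41],[0,0,0],0],[[1.3,-4.04,3.41],[0,0,0],0],[[1.3,-4.04,3.41],[0,0,0],0],[[1.3,-4.04,3.41],[0,0,0],0.35],[[1.3,-4.04,3.41],[0,0,0],0.35],[[1.3,-4.04,3.41],[0,0,0],0.35],[[0,0,0],[0,0,0],0.35]]'; python3 - <<'E'
from h import *
s=bot.observe();p,d=grab_frame("wrist");cv2.imwrite("pics/w1.png",cv2.convertScaleAbs(p[:,:,::-1],alpha=1.4));np.savez("pics/w1.npz",p=p,d=d)
W=cloud("wrist",d,s);hsv=cv2.cvtColor(p,cv2.COLOR_RGB2HSV)
m=cv2.inRange(hsv,(0,150,50),(8,255,255))|cv2.inRange(hsv,(174,150,50),(180,255,255));m=(m>0)&(d>0)
q=W[m];v,u=np.nonzero(m);print(len(q),u.min(),u.max(),v.min(),v.max())
T=np.array([.4887,-.3226]);c,sn=np.cos(np.radians(7.5)),np.sin(np.radians(7.5));A=np.array([[c,sn],[-sn,c]])
ql=(q[:,:2]-T)@A.T;print("red case-frame x,y,z pcts",np.percentile(np.c_[ql,q[:,2]],[2,25,50,75,98],axis=0).round(4))
b=(cv2.inRange(hsv,(108,150,40),(125,255,255))>0)&(d>0)&(W[...,2]>.06);q=W[b];ql=(q[:,:2]-T)@A.T;print("blue",np.percentile(np.c_[ql,q[:,2]],[1,5,50,95,99],axis=0).round(4))
bk=(p.max(-1)<50)&(d>0)&(W[...,2]>.09)&(W[...,2]<.125);q=W[bk];ql=(q[:,:2]-T)@A.T;print("bar",len(q),np.percentile(np.c_[ql,q[:,2]],[2,50,98],axis=0).round(4))
# front edge angle
f=(W[...,2]>.07)&(W[...,2]<.085)&(d>0);e=[]
q=W[f];ql=(q[:,:2]-T)@A.T
for y in np.arange(-.06,.061,.01):
    k=ql[abs(ql[:,1]-y)<.003]; 
    if len(k)>5:e.append((y,np.percentile(k[:,0],2)))
e=np.array(e);print(e.round(4).tolist(),np.degrees(np.polyfit(e[:,0],e[:,1],1)[0]))
E
```

```text
t: 3.4
ee_pos: [0.3871, -0.336, 0.1783]
tcp_rot: [-0.063, 0.998, 0.0, -0.002]
ft_force: [-0.4, 1.1, 0.5]
gripper_width: 0.0556
gripper_force: 0.0
632 256 293 204 225
red case-frame x,y,z pcts [[-0.0967 -0.0124  0.0226]
 [-0.0941 -0.0046  0.0254]
 [-0.0918  0.0009  0.0282]
 [-0.0897  0.0064  0.0377]
 [-0.0876  0.0143  0.0467]]
blue [[-0.1176 -0.0672  0.0645]
 [-0.0717 -0.0596  0.0673]
 [-0.0659 -0.0028  0.0758]
 [ 0.0017  0.0622  0.0774]
 [ 0.0208  0.0691  0.2328]]
bar 2386 [[-0.04   -0.0365  0.0918]
 [-0.0378  0.0026  0.1129]
 [-0.0327  0.0381  0.1157]]
[[-0.06, -0.0716], [-0.05, -0.0714], [-0.04, -0.0712], [-0.03, -0.071], [-0.02, -0.0712], [-0.01, -0.0736], [0.0, -0.0844], [0.01, -0.0807], [0.02, -0.071], [0.03, -0.0712], [0.04, -0.0713], [0.05, -0.0714], [0.06, -0.0717]] -0.24813623360106005
```

View pics/w1.png

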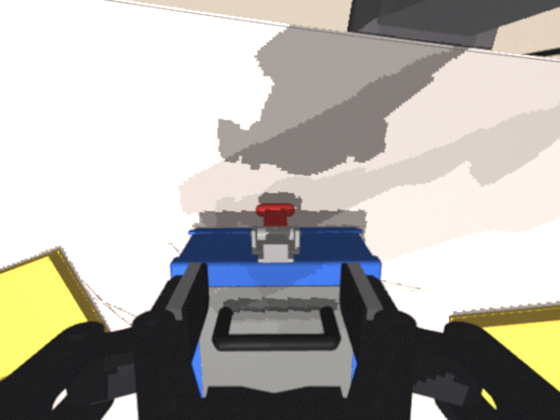

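The wrist view shows the red bar at (275,210), the lid bar at (275,325) and the case edges. All agree with the case pose to about 1 mm. Next I tilt 16° so the gripper body leans away from the lid, then descend.

```bash
python3 -m creep '[[[-0.42,0.05,0],[0,-8,0],0.35],[[-0.42,0.05,0],[0,-8,0],0.35],[[1,0,3.5],[0,0,0],0.35],[[1,0,3.5],[0,0,0],0.35],[[0,0,0],[0,0,0],0.35]]' 40; cat >> h.py <<'E'
C0=np.array([.4884,-.3225,0]);RC=R.from_euler("z",7.3,degrees=True).as_matrix()
def st():
    s=bot.observe();M=R.from_quat(s["tcp_rot"]).as_matrix();p=RC.T@(s["ee_pos"]-C0)
    print("t",round(s["t"],2),"tcp case",p.round(4),"axes in case\n",(RC.T@M).round(3),"\nF",np.round(RC.T@s["ft_force"],1),"j",np.round(s["joints"],2),"w",round(s["gripper_width"],4),"gf",round(s["gripper_force"],1))
    return s,M
def to(case):  # tool-frame shift in cm to case point for tcp
    s,M=st();print("shift cm",(M.T@(C0+RC@np.array(case)-s["ee_pos"])*100).round(2))
E
python3 -c "
from h import *
to([-.094,.0005,.029])"
```

```text
t: 4.08
ee_pos: [0.3981, -0.3314, 0.11]
tcp_rot: [-0.066, 0.989, 0.014, 0.129]
ft_force: [0.1, -1.0, -0.2]
gripper_width: 0.0553
gripper_force: 0.0
t 4.08 tcp case [-0.0907  0.0027  0.11  ] axes in case
 [[-0.966 -0.007  0.258]
 [-0.004  1.     0.012]
 [-0.258  0.01  -0.966]] 
F [-0.  -1.  -0.2] j [ 0.89  0.64 -0.16  2.14 -0.5   0.23  2.94] w 0.0553 gf 0.0
shift cm [ 2.4  -0.3   7.74]
```

Joints 6 and 7 are at their limits with this tilt, so I'll take most of it back and recheck.

```bash
python3 -m creep '[[[0,-0.15,0],[0,6,0],0.35],[[0,-0.1,0],[0,5,0],0.35],[[0,0,0],[0,0,0],0.35]]'; python3 -c "
from h import *
to([-.0935,.0005,.07]);to([-.0935,.0005,.0305])"
```

```text
t: 4.45
ee_pos: [0.4027, -0.3344, 0.1128]
tcp_rot: [-0.07, 0.997, 0.004, 0.036]
ft_force: [-0.2, 0.3, -0.8]
gripper_width: 0.0556
gripper_force: 0.0
t 4.45 tcp case [-0.0865 -0.0009  0.1128] axes in case
 [[-0.997 -0.013  0.073]
 [-0.012  1.     0.003]
 [-0.073  0.002 -0.997]] 
F [-0.1  0.3 -0.8] j [ 0.56  0.66  0.17  2.04 -0.39  0.44  2.75] w 0.0556 gf 0.0
shift cm [1.01 0.14 4.21]
t 4.45 tcp case [-0.0865 -0.0009  0.1128] axes in case
 [[-0.997 -0.013  0.073]
 [-0.012  1.     0.003]
 [-0.073  0.002 -0.997]] 
F [-0.1  0.3 -0.8] j [ 0.56  0.66  0.17  2.04 -0.39  0.44  2.75] w 0.0556 gf 0.0
shift cm [1.3  0.13 8.15]
```

```bash
python3 -m creep '[[[0.8,0.14,0.5],[0,0,0],0.35],[[0.25,0,3.4],[0,0,0],0.35],[[0.15,0,2.2],[0,0,0],0.4],[[0.1,0,1.4],[0,0,0],0.45],[[0,0,0.6],[0,0,0],0.45],[[0,0,0],[0,0,0],0.45]]'; python3 -c "
from h import *
to([-.0935,.0005,.0295])
s=bot.observe();p,d=grab_frame('wrist');cv2.imwrite('pics/w2.png',cv2.convertScaleAbs(cv2.resize(p[100:300,180:380,::-1],None,fx=2.5,fy=2.5),alpha=1.4))"
```

```text
t: 5.2
ee_pos: [0.3908, -0.3348, 0.0292]
tcp_rot: [-0.066, 0.997, 0.006, 0.035]
ft_force: [-0.0, 0.1, -0.3]
gripper_width: 0.0471
gripper_force: 0.0
t 5.2 tcp case [-0.0984  0.0002  0.0292] axes in case
 [[-0.998 -0.005  0.07 ]
 [-0.004  1.     0.007]
 [-0.07   0.007 -0.998]] 
F [-0.   0.1 -0.3] j [ 0.64  0.8   0.07  2.08 -0.47  0.24  2.85] w 0.0471 gf 0.0
shift cm [-0.49  0.03  0.  ]
```

View pics/w2.png

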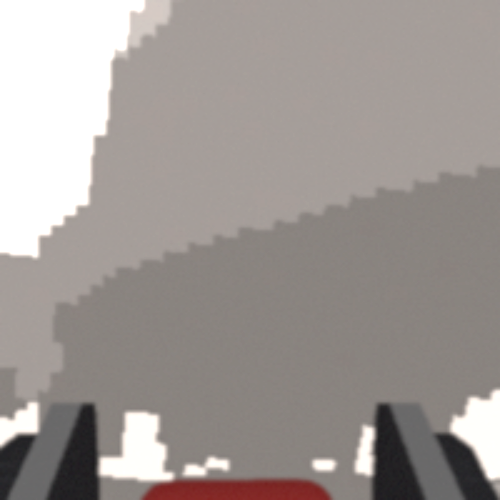

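The red bar (crop 145–330) sits centred between the fingers (crop 97 and 378). I move 5 mm in and pinch.

```bash
python3 -m creep '[[[-0.5,0.03,0],[0,0,0],0.45],[[0,0,0],[0,0,0],0.7],[[0,0,0],[0,0,0],0.8],[[0,0,0],[0,0,0],0.8],[[0,0,0],[0,0,0],0.8]]' 35; python3 -c "
from h import *
to([-.0935,.0005,.0295])"
```

```text
t: 5.88
ee_pos: [0.3972, -0.3338, 0.0303]
tcp_rot: [-0.067, 0.997, 0.005, 0.035]
ft_force: [1.2, 0.3, 5.7]
gripper_width: 0.0289
gripper_force: 34.1
t 5.88 tcp case [-0.0919  0.0004  0.0303] axes in case
 [[-0.997 -0.007  0.071]
 [-0.006  1.     0.006]
 [-0.071  0.005 -0.997]] 
F [1.3 0.2 5.7] j [ 0.63  0.8   0.08  2.07 -0.47  0.25  2.84] w 0.0289 gf 34.1
shift cm [0.17 0.01 0.07]
```

Pinched, 29 mm apart. Now I follow the lever's arc, the first 0.6 rad to begin with.

```bash
python3 -m creep '[[[0.58,0,-0.26],[0,0,0],0.8],[[0.51,0,-0.38],[0,0,0],0.8],[[0.44,0,-0.47],[0,0,0],0.8],[[0,0,0],[0,0,0],0.8]]'; python3 -c "
from h import *
st()"
```

```text
t: 6.38
ee_pos: [0.3814, -0.3359, 0.0398]
tcp_rot: [-0.067, 0.997, 0.005, 0.035]
ft_force: [5.7, 0.7, -3.0]
gripper_width: 0.0285
gripper_force: 34.9
t 6.38 tcp case [-0.1078  0.0003  0.0398] axes in case
 [[-0.997 -0.006  0.071]
 [-0.006  1.     0.006]
 [-0.071  0.006 -0.997]] 
F [ 5.7 -0.  -3. ] j [ 0.65  0.78  0.08  2.1  -0.46  0.25  2.86] w 0.0285 gf 34.9
```

Force is 6 N, as expected for the latch, so I continue to the stop.

```bash
python3 -m creep '[[[0.32,0,-0.55],[0,0,0],0.8],[[0.22,0,-0.6],[0,0,0],0.8],[[0.09,0,-0.64],[0,0,0],0.8],[[-0.03,0,-0.64],[0,0,0],0.8],[[-0.16,0,-0.61],[0,0,0],0.8],[[-0.29,0,-0.57],[0,0,0],0.8],[[-0.15,0,-0.2],[0,0,0],0.8],[[0,0,0],[0,0,0],0.8]]'; python3 -c "
from h import *
st()"
```

```text
t: 7.38
ee_pos: [0.3776, -0.3363, 0.0776]
tcp_rot: [-0.067, 0.997, 0.006, 0.034]
ft_force: [-0.2, -0.8, 1.5]
gripper_width: 0.0283
gripper_force: 35.2
t 7.38 tcp case [-0.1117  0.0004  0.0776] axes in case
 [[-0.998 -0.007  0.069]
 [-0.006  1.     0.007]
 [-0.069  0.007 -0.998]] 
F [-0.3 -0.8  1.5] j [ 0.62  0.71  0.13  2.09 -0.44  0.34  2.84] w 0.0283 gf 35.2
```

The latch has reached about 1.85 rad. I release it, rise, and check numerically that it stays there.

```bash
python3 -m creep '[[[0,0,0],[0,0,0],0.45],[[0,0,0],[0,0,0],0.4],[[0,0,-2],[0,0,0],0.4],[[0,0,-4],[0,0,0],0.4],[[0,0,-4],[0,0,0],0.4],[[0,0,-3],[0,2,0],0.4],[[0,0,0],[0,2,0],0.4]]'; python3 - <<'E'
from h import *
s,M=st();p,d=grab_frame("wrist");W=(cloud("wrist",d,s)-C0)@RC;hsv=cv2.cvtColor(p,cv2.COLOR_RGB2HSV)
m=(cv2.inRange(hsv,(0,150,50),(8,255,255))|cv2.inRange(hsv,(174,150,50),(180,255,255))>0)&(d>0)
print("red",m.sum(),np.percentile(W[m],[2,25,50,75,98],axis=0).round(4))
f=(W[...,2]>.07)&(W[...,2]<.085)&(abs(W[...,1])<.065)&(d>0)&(hsv[...,0]>105)&(hsv[...,0]<127)&(hsv[...,1]>120);print("lid front edge x",[np.percentile(W[f&(abs(W[...,1]-y)<.01)][:,0],3).round(4) for y in(-.05,-.03,.03,.05)])
bk=(p.max(-1)<50)&(d>0)&(W[...,2]>.105)&(W[...,2]<.125)&(abs(W[...,1])<.08);print("bar",bk.sum(),np.percentile(W[bk],[2,50,98],axis=0).round(4))
to([-.036,.0005,.2])
E
```

```text
t: 8.25
ee_pos: [0.3693, -0.3393, 0.209]
tcp_rot: [-0.066, 0.998, 0.002, 0.001]
ft_force: [0.0, 0.8, 0.4]
gripper_width: 0.051
gripper_force: 0.0
t 8.25 tcp case [-0.1203 -0.0015  0.209 ] axes in case
 [[-1.    -0.005  0.002]
 [-0.005  1.     0.004]
 [-0.002  0.004 -1.   ]] 
F [0.1 0.8 0.4] j [ 0.45  0.5   0.35  1.98 -0.26  0.71  2.66] w 0.051 gf 0.0
red 608 [[-0.1149 -0.0135  0.0666]
 [-0.1126 -0.0061  0.0726]
 [-0.11    0.0005  0.0741]
 [-0.1069  0.0065  0.075 ]
 [-0.0997  0.0139  0.0763]]
lid front edge x [np.float64(-0.0708), np.float64(-0.0713), np.float64(-0.0714), np.float64(-0.0712)]
bar 1535 [[-0.0398 -0.0361  0.1069]
 [-0.0372  0.0013  0.1136]
 [-0.0321  0.0369  0.1158]]
t 8.3 tcp case [-0.1194 -0.0005  0.2076] axes in case
 [[-1.    -0.007 -0.001]
 [-0.007  1.     0.006]
 [ 0.001  0.006 -1.   ]] 
F [ 2.5  0.3 -0.6] j [ 0.45  0.51  0.35  1.98 -0.26  0.7   2.66] w 0.0513 gf 0.0
shift cm [-8.34  0.03  0.75]
```

The latch bar rests at x = -110 mm, z ≈ 70 mm in the case frame, which is fully open, and the case has not moved. Next I go above the lid bar and turn 90°.

```bash
python3 -m creep '[[[-4.2,0,0],[0,0,0],0.4],[[-4.15,0,0],[0,0,0],0.4],[[0,0,0],[0,0,10],0.4],[[0,0,0],[0,0,10],0.4],[[0,0,0],[0,0,10],0.4],[[0,0,0],[0,0,10],0.4],[[0,0,0],[0,0,10],0.4],[[0,0,0],[0,0,10],0.4],[[0,0,0],[0,0,10],0.4],[[0,0,0],[0,0,10],0.4],[[0,0,0],[0,0,10],0.4],[[0,0,0],[0,0,0],0.4]]'; python3 -c "
from h import *
to([-.036,.0005,.114])"
```

```text
t: 9.8
ee_pos: [0.4509, -0.3266, 0.2053]
tcp_rot: [0.658, 0.753, 0.001, -0.004]
ft_force: [0.5, 0.4, 0.0]
gripper_width: 0.0509
gripper_force: 0.0
t 9.8 tcp case [-0.0377  0.0007  0.2053] axes in case
 [[-0.008  1.    -0.003]
 [ 1.     0.008  0.008]
 [ 0.008 -0.003 -1.   ]] 
F [0.5 0.3 0. ] j [ 0.09  0.69  0.8   1.84 -0.63  0.9   1.33] w 0.0509 gf 0.0
shift cm [-0.1   0.2   9.13]
```

```bash
python3 -m creep '[[[-0.05,0.1,3.5],[0,0,0],0.4],[[0,0,3.4],[0,0,0],0.4],[[0,0,2.2],[0,0,0],0.5],[[0,0,0],[0,0,0],0.7],[[0,0,0],[0,0,0],0.9],[[0,0,0],[0,0,0],0.95],[[0,0,0],[0,0,0],0.95],[[0,0,0],[0,0,0],0.95]]' 25; python3 -c "
from h import *
st()"
```

```text
t: 10.8
ee_pos: [0.4534, -0.3272, 0.1166]
tcp_rot: [0.658, 0.753, 0.002, -0.002]
ft_force: [4.4, -0.2, -3.2]
gripper_width: 0.0089
gripper_force: 24.3
t 10.8 tcp case [-0.0353 -0.0003  0.1166] axes in case
 [[-0.007  1.     0.001]
 [ 1.     0.007  0.006]
 [ 0.006  0.001 -1.   ]] 
F [ 4.3 -0.7 -3.2] j [ 0.16  0.8   0.68  1.9  -0.76  0.72  1.43] w 0.0089 gf 24.3
```

```bash
python3 - <<'E'
from h import *
th=np.concatenate([np.linspace(0,1.0,10),np.linspace(1.1,1.74,8)]);tilt=np.concatenate([np.zeros(8),np.linspace(1.5,15,10)])
o=.0066;P=[]
for t,a in zip(th,tilt):
    f=np.radians(24.57)+t;a=np.radians(a)
    P.append([.070-.1155*np.cos(f)+o*np.sin(a), .062+.1155*np.sin(f)+o*np.cos(a)])
P=np.array(P)
for i in range(1,len(th)):
    a=np.radians(tilt[i-1]);d=(P[i]-P[i-1])*100
    y=np.array([np.cos(a),np.sin(a)*-1]);z=np.array([-np.sin(a),-np.cos(a)])
    # rotating +a about x: y'=y cos a + z sin a
    print(i,round(th[i],2),(P[i]*1000).round(),"row",round(d@y,2),round(d@z,2),round(tilt[i]-tilt[i-1],2))
E
```

```text
1 0.11 [-29. 128.] row 0.6 -1.14 0.0
2 0.22 [-22. 139.] row 0.72 -1.06 0.0
3 0.33 [-14. 148.] row 0.83 -0.98 0.0
4 0.44 [ -4. 157.] row 0.94 -0.88 0.0
5 0.56 [  6. 165.] row 1.03 -0.77 0.0
6 0.67 [ 17. 171.] row 1.11 -0.65 0.0
7 0.78 [ 29. 177.] row 1.17 -0.52 0.0
8 0.89 [ 41. 180.] row 1.24 -0.39 1.5
9 1.0 [ 54. 183.] row 1.27 -0.28 1.5
10 1.1 [ 66. 184.] row 1.16 -0.17 1.5
11 1.19 [ 76. 184.] row 1.07 -0.08 1.5
12 1.28 [ 87. 183.] row 1.07 -0.01 1.5
13 1.37 [ 98. 181.] row 1.07 0.06 1.5
14 1.47 [108. 178.] row 1.07 0.13 1.5
15 1.56 [118. 174.] row 1.05 0.2 1.5
16 1.65 [128. 169.] row 1.04 0.26 1.5
17 1.74 [137. 164.] row 1.02 0.33 1.5
```

```bash
python3 -m creep '[[[0,0.6,-1.14],[0,0,0],0.95],[[0,0.72,-1.06],[0,0,0],0.95],[[0,0.83,-0.98],[0,0,0],0.95],[[0,0.94,-0.88],[0,0,0],0.95],[[0,0,0],[0,0,0],0.95]]'; python3 -c "
from h import *
st()"
```

```text
t: 11.42
ee_pos: [0.4824, -0.3234, 0.1575]
tcp_rot: [0.658, 0.753, 0.002, -0.003]
ft_force: [-2.2, -0.6, 1.0]
gripper_width: 0.009
gripper_force: 24.7
t 11.43 tcp case [-6.000e-03 -1.000e-04  1.575e-01] axes in case
 [[-0.006  1.    -0.001]
 [ 1.     0.006  0.007]
 [ 0.007 -0.001 -1.   ]] 
F [-2.3 -0.3  1. ] j [ 0.1   0.78  0.74  1.81 -0.7   0.84  1.33] w 0.009 gf 24.7
```

```bash
python3 -m creep '[[[0,1.03,-0.77],[0,0,0],0.95],[[0,1.11,-0.65],[0,0,0],0.95],[[0,1.17,-0.52],[0,0,0],0.95],[[0,1.24,-0.39],[1.5,0,0],0.95],[[0,1.27,-0.28],[1.5,0,0],0.95],[[0,1.16,-0.17],[1.5,0,0],0.95],[[0,1.07,-0.08],[1.5,0,0],0.95],[[0,1.07,0],[1.5,0,0],0.95],[[0,0,0],[0,0,0],0.95]]'; python3 -c "
from h import *
st()"
```

```text
t: 12.55
ee_pos: [0.5757, -0.3111, 0.1831]
tcp_rot: [0.656, 0.752, -0.047, -0.044]
ft_force: [0.3, 0.6, 4.6]
gripper_width: 0.0091
gripper_force: 26.3
t 12.55 tcp case [0.0881 0.0002 0.1831] axes in case
 [[-0.008  0.992 -0.129]
 [ 1.     0.009  0.004]
 [ 0.005 -0.129 -0.992]] 
F [0.4 0.5 4.6] j [ 0.01  0.91  0.82  1.48 -0.59  1.14  1.07] w 0.0091 gf 26.3
```

```bash
python3 -m creep '[[[0,1.07,0.06],[1.5,0,0],0.95],[[0,1.07,0.13],[1.5,0,0],0.95],[[0,1.05,0.2],[1.5,0,0],0.95],[[0,1.04,0.26],[1.5,0,0],0.95],[[0,1.02,0.33],[1.5,0,0],0.95],[[0,0,0],[0,0,0],0.95]]'; python3 -c "
from h import *
st()
p,d=grab_frame('side');cv2.imwrite('pics/s1.png',cv2.convertScaleAbs(cv2.resize(p[140:320,170:400,::-1],None,fx=3,fy=3),alpha=1.4))"
```

```text
t: 13.3
ee_pos: [0.623, -0.3048, 0.1635]
tcp_rot: [0.652, 0.747, -0.097, -0.089]
ft_force: [0.3, 0.8, 3.4]
gripper_width: 0.0084
gripper_force: 29.7
t 13.3 tcp case [0.1357 0.0005 0.1635] axes in case
 [[-0.006  0.966 -0.26 ]
 [ 1.     0.008  0.004]
 [ 0.006 -0.26  -0.966]] 
F [0.4 0.7 3.4] j [ 0.01  1.05  0.83  1.23 -0.54  1.33  0.93] w 0.0084 gf 29.7
```

View pics/s1.png

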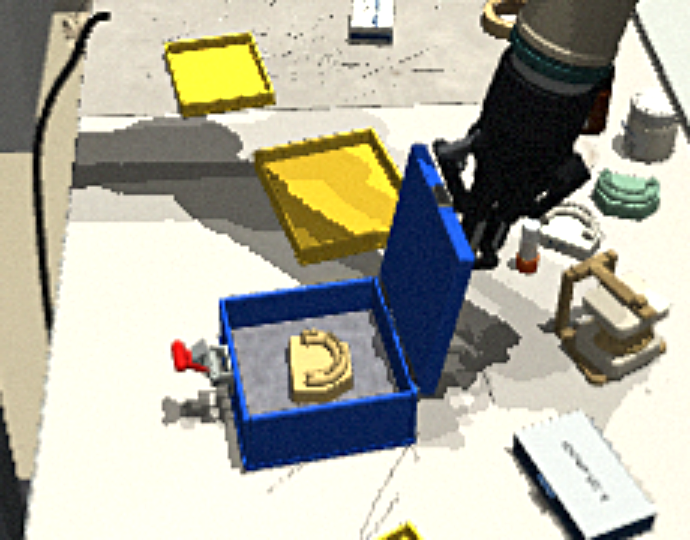

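The side view shows the lid leaning back past vertical, the red latch up at crop (185,355) and the cast in the case at crop (320,365). I open the fingers a little and withdraw along the tool axis.

```bash
python3 -m creep '[[[0,0,0],[0,0,0],0.75],[[0,0,0],[0,0,0],0.7],[[0,0,-1],[0,0,0],0.7],[[0,0,-2],[0,0,0],0.7],[[0,0,-4],[0,0,0],0.7],[[0,0,-5],[0,0,0],0.6],[[0,0,-4],[0,0,0],0.3],[[0,0,0],[-8,0,0],0],[[0,0,0],[-7,0,0],0]]'; python3 - <<'E'
from h import *
s,M=st()
p,d=grab_frame('side');W=(cloud('side',d)-C0)@RC
hsv=cv2.cvtColor(p,cv2.COLOR_RGB2HSV)
np.savez('pics/s2.npz',p=p,d=d)
b=(hsv[...,0]>105)&(hsv[...,0]<127)&(hsv[...,1]>120)&(W[...,2]>.09)&(W[...,2]<.24)&(abs(W[...,1])<.09)
q=W[b];f=np.polyfit(q[:,2],q[:,0],1);print("lid n",b.sum(),"lean deg",np.degrees(np.arctan(f[0])),"x at z.1/.2",np.polyval(f,[.1,.2]),"zmax",np.percentile(q[:,2],99))
m=(hsv[...,0]>12)&(hsv[...,0]<28)&(hsv[...,1]>50)&(hsv[...,1]<170)&(abs(W[...,0])<.066)&(abs(W[...,1])<.066)&(W[...,2]>.035)&(W[...,2]<.065)
print("cast",m.sum(),np.percentile(W[m],[1,50,99],axis=0).round(4))
pl=W[m&(W[...,2]<.049)];r=cv2.minAreaRect((W[m][:,:2]*1000).astype(np.float32));print(r)
cv2.imwrite("pics/m.png",m*255)
to([0,0,.2])
E
```

```text
t: 14.48
ee_pos: [0.6645, -0.3008, 0.3194]
tcp_rot: [0.658, 0.753, 0.003, 0.0]
ft_force: [0.0, -0.2, -0.1]
gripper_width: 0.0849
gripper_force: 0.0
t 14.47 tcp case [ 0.1774 -0.0009  0.3194] axes in case
 [[-0.006  1.     0.005]
 [ 1.     0.006  0.004]
 [ 0.004  0.005 -1.   ]] 
F [-0.  -0.2 -0.1] j [ 0.03  0.83  0.84  1.18 -0.6   1.37  0.94] w 0.0849 gf 0.0
lid n 1359 lean deg 14.179616813578088 x at z.1/.2 [0.081068   0.10633404] zmax 0.2001615227411799
cast 401 [[-0.0209 -0.0368  0.0355]
 [ 0.003  -0.0099  0.0451]
 [ 0.0292  0.0256  0.0581]]
((5.042276382446289, -6.124534606933594), (63.469512939453125, 50.298553466796875), 84.26728820800781)
t 14.53 tcp case [ 0.173  -0.0017  0.32  ] axes in case
 [[ 0.     1.     0.006]
 [ 1.    -0.001  0.007]
 [ 0.007  0.006 -1.   ]] 
F [-3.9 -1.   0.6] j [ 0.03  0.82  0.84  1.19 -0.6   1.37  0.94] w 0.0855 gf 0.0
shift cm [  0.08 -17.36  11.9 ][ WARN:0@1.268] global loadsave.cpp:1063 imwrite_ Unsupported depth image for selected encoder is fallbacked to CV_8U.
```

The lid rests at a lean of 14°, about 1.8 rad, on its own. The cast is near (5, -6) mm in the case frame. I go above it for one close look.

```bash
python3 -m creep '[[[0,-5.7,0],[0,0,0],0.235],[[0,-5.7,0],[0,0,0],0.235],[[0,-5.5,2],[0,0,0],0.235],[[0,0,4],[0,0,0],0.235],[[0,0,2],[0,0,0],0.235],[[0,0,0],[0,0,0],0.235],[[0,0,0],[0,0,0],0.235]]'; python3 - <<'E'
from h import *
s,M=st()
p,d=grab_frame('wrist');W=(cloud('wrist',d,s)-C0)@RC;np.savez('pics/w3.npz',p=p,d=d,W=W)
hsv=cv2.cvtColor(p,cv2.COLOR_RGB2HSV)
ins=(abs(W[...,0])<.063)&(abs(W[...,1])<.063)&(d>0)
print("z hist",np.histogram(W[ins][:,2],np.arange(.02,.075,.004)))
m=ins&(W[...,2]>.037)&(W[...,2]<.062)
m=cv2.morphologyEx(m.astype(np.uint8),cv2.MORPH_OPEN,np.ones((3,3)))>0
r=cv2.minAreaRect((W[m][:,:2]*1000).astype(np.float32));print(m.sum(),r)
v,u=np.nonzero(m);print(u.min(),u.max(),v.min(),v.max())
b=cv2.convertScaleAbs(p[:,:,::-1],alpha=1.3);b[:,:,1][cv2.Canny(m.astype(np.uint8)*255,50,100)>0]=255
cv2.imwrite("pics/w3.png",b)
E
```

```text
t: 15.4
ee_pos: [0.4971, -0.3228, 0.2389]
tcp_rot: [0.658, 0.753, 0.002, -0.002]
ft_force: [0.0, -0.3, 0.4]
gripper_width: 0.0656
gripper_force: 0.0
t 15.4 tcp case [ 0.0086 -0.0014  0.2389] axes in case
 [[-0.006  1.     0.   ]
 [ 1.     0.006  0.006]
 [ 0.006  0.    -1.   ]] 
F [-0.  -0.3  0.4] j [ 0.04  0.7   0.83  1.71 -0.6   1.01  1.23] w 0.0656 gf 0.0
z hist (array([   0, 5526, 8895,   50,   51,  729, 1394,  459,  661,  227,    3,
          0,    0]), array([0.02 , 0.024, 0.028, 0.032, 0.036, 0.04 , 0.044, 0.048, 0.052,
       0.056, 0.06 , 0.064, 0.068, 0.072]))
3507 ((5.100790023803711, -2.275970458984375), (64.71529388427734, 49.54502868652344), 83.01209259033203)
238 298 150 222
```

View pics/w3.png

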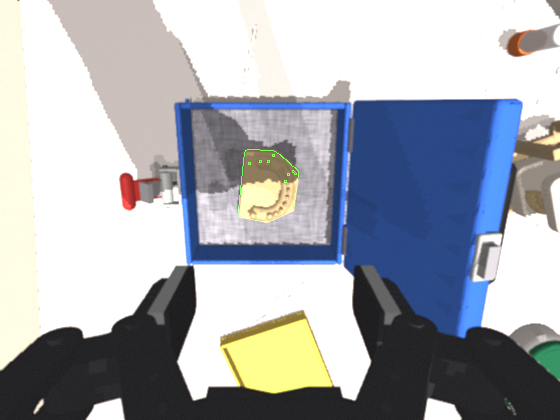

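The wrist view shows the cast at (268,186), teeth up, with a flat back edge on the latch side and chamfers on the hinge side. The latch is open at (145,190). The rectangle angle is doubtful because of the chamfers, so I'll fit the flat edges.

```bash
python3 - <<'E'
from h import *
z=np.load('pics/w3.npz');W=z["W"];p=z["p"]
ins=(abs(W[...,0])<.063)&(abs(W[...,1])<.063);m=ins&(W[...,2]>.038)&(W[...,2]<.062)
m=cv2.morphologyEx(m.astype(np.uint8),cv2.MORPH_OPEN,np.ones((3,3)))>0
L=[];Rr=[]
for v in range(150,222,3):
    u=np.nonzero(m[v])[0]
    if len(u)>3:
        print(v,u.min(),u.max(),(W[v,u.min()+1]*1000).round(1),(W[v,u.max()-1]*1000).round(1))
for u in range(240,298,6):
    v=np.nonzero(m[:,u])[0];print("col",u,v.min(),v.max(),(W[v.min()+1,u]*1000).round(1),(W[v.max()-1,u]*1000).round(1))
E
```

```text
150 246 254 [-13.9  30.6  38.9] [-8.7 30.6 38.9]
153 245 276 [-14.5  28.7  43.9] [10.7 28.7 43.1]
156 244 281 [-15.4  26.   43.7] [15.  26.2 43.5]
159 244 284 [-15.4  23.5  44.3] [17.7 23.7 44.4]
162 244 288 [-15.5  20.7  43.4] [21.2 20.9 43.4]
165 243 291 [-16.4  18.1  43.5] [23.9 18.3 43.3]
168 243 294 [-16.4  15.7  44.8] [26.5 15.8 44. ]
171 243 298 [-16.4  13.1  45.3] [30.1 13.2 44.3]
174 243 298 [-16.5  10.3  44.6] [30.1 10.7 45.1]
177 242 297 [-17.5   7.4  43.5] [29.3  8.  45.1]
180 242 297 [-17.4   5.1  45.4] [29.4  5.1 43.9]
183 242 297 [-17.5   2.2  44.6] [29.5  2.4 44.1]
186 241 296 [-18.5  -0.4  44.8] [28.6 -0.2 44.7]
189 241 296 [-18.6  -3.4  43.8] [28.7 -3.2 43.6]
192 241 295 [-18.6  -6.   44.5] [27.8 -5.7 44.7]
195 240 295 [-19.5  -8.7  44.7] [27.8 -8.1 46.1]
198 240 295 [-19.7 -11.7  43.9] [ 27.9 -11.1  45.3]
201 240 294 [-19.7 -14.4  44.2] [ 27.1 -14.1  44.3]
204 239 294 [-20.7 -17.4  43.7] [ 27.1 -16.4  46.1]
207 239 293 [-20.6 -19.7  45.3] [ 26.3 -19.7  44.6]
210 239 293 [-20.8 -23.   43.8] [ 26.4 -22.6  44.2]
213 238 287 [-21.7 -25.7  44.4] [ 21.  -25.5  44.1]
216 239 280 [-20.9 -28.5  44.5] [ 14.6 -26.3  50.7]
219 250 274 [-10.6 -30.   48.6] [  9.2 -29.5  49.9]
col 240 194 217 [-20.6  -9.1  43.3] [-20.9 -28.5  44.5]
col 246 150 218 [-14.6  30.2  42.4] [-15.5 -29.6  43.8]
col 252 150 219 [-9.3 30.3 43.2] [ -9.5 -27.8  52.4]
col 258 151 220 [-4.1 29.5 43.6] [ -4.2 -29.2  50.8]
col 264 151 221 [ 1.1 29.5 43. ] [  1.2 -29.8  51.9]
col 270 151 220 [ 6.3 29.6 43.8] [  6.5 -29.   51.2]
col 276 152 218 [11.5 28.7 43.4] [ 11.9 -27.   51.5]
col 282 157 215 [16.8 24.4 43.5] [ 17.2 -24.5  50.4]
col 288 162 212 [22.  20.3 44.7] [ 22.8 -23.5  44.5]
col 294 168 205 [27.3 15.2 45.8] [ 28.2 -17.3  43. ]
```

The flat back edge gives a cast yaw of -7.4° in the case frame, so it is square to the world axes. Its centre is near (5, -1.5) mm and the plinth top at 44 mm matches. I turn 7.4° and go down.

```bash
python3 -m creep '[[[0,-0.34,0],[0,0,7.4],0.235],[[0,0,5],[0,0,0],0.235],[[0,0,5],[0,0,0],0.235],[[0,0,4],[0,0,0],0.235],[[0,0,2],[0,0,0],0.235],[[0,0,0],[0,0,0],0.235]]'; python3 -c "
from h import *
s,M=st()
to([.0052,-.0015,.053])
p,d=grab_frame('wrist');cv2.imwrite('pics/w4.png',cv2.convertScaleAbs(p[60:420,100:460,::-1],alpha=1.3))"
```

```text
t: 16.2
ee_pos: [0.493, -0.3216, 0.0777]
tcp_rot: [0.706, 0.709, 0.002, -0.003]
ft_force: [0.5, 0.1, 0.6]
gripper_width: 0.0654
gripper_force: 0.0
t 16.2 tcp case [0.0046 0.0003 0.0777] axes in case
 [[ 0.123  0.992 -0.001]
 [ 0.992 -0.123  0.007]
 [ 0.007 -0.002 -1.   ]] 
F [0.5 0.1 0.6] j [ 0.13  0.9   0.68  1.83 -0.84  0.73  1.3 ] w 0.0654 gf 0.0
t 16.2 tcp case [0.0046 0.0003 0.0777] axes in case
 [[ 0.123  0.992 -0.001]
 [ 0.992 -0.123  0.007]
 [ 0.007 -0.002 -1.   ]] 
F [0.5 0.1 0.6] j [ 0.13  0.9   0.68  1.83 -0.84  0.73  1.3 ] w 0.0654 gf 0.0
shift cm [-0.19  0.08  2.47]
```

View pics/w4.png

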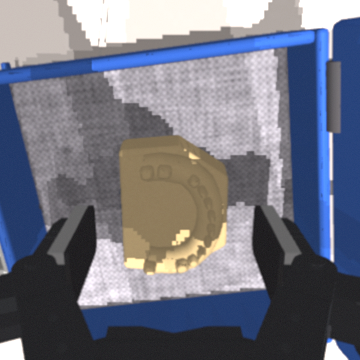

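The cast sits square and centred between the fingers: cast 120–226, fingers 95–255 in the crop. I descend and grip.

```bash
python3 -m creep '[[[-0.1,0.05,1.5],[0,0,0],0.235],[[-0.1,0,0.95],[0,0,0],0.235],[[0,0,0],[0,0,0],0.35],[[0,0,0],[0,0,0],0.45],[[0,0,0],[0,0,0],0.5],[[0,0,0],[0,0,0],0.5]]' 40; python3 -c "
from h import *
s,M=st()"
```

```text
t: 17.0
ee_pos: [0.4934, -0.3234, 0.0536]
tcp_rot: [0.706, 0.709, 0.002, -0.003]
ft_force: [-0.3, -0.4, 1.3]
gripper_width: 0.0481
gripper_force: 41.5
t 17.0 tcp case [ 0.0049 -0.0016  0.0536] axes in case
 [[ 0.123  0.992  0.   ]
 [ 0.992 -0.123  0.006]
 [ 0.006 -0.001 -1.   ]] 
F [-0.4 -0.3  1.3] j [ 0.15  0.93  0.64  1.84 -0.87  0.69  1.32] w 0.0481 gf 41.5
```

```bash
python3 -m creep '[[[0,0,-0.5],[0,0,0],0.6],[[0,0,-1],[0,0,0],0.6],[[0,0,-3],[0,0,0],0.6],[[0,0,-5],[0,0,0],0.6],[[0,0,-4],[0,0,0],0.6],[[1.5,0.1,0],[0,0,0],0.6],[[4,0.5,0],[0,0,0],0.6],[[4.4,0.6,0],[0,0,0],0.6],[[4.4,0.6,0],[0,0,0],0.6],[[4.4,0.6,0],[0,0,0],0.6],[[4.2,0.6,0],[0,0,0],0.6],[[2.9,0.5,0],[0,0,-4.8],0.6],[[0,0,0],[0,0,-4.8],0.6],[[0,0,0],[0,0,-4.8],0.6],[[0,0,0],[0,0,0],0.6]]'; python3 - <<'E'
from h import *
s,M=st();d=np.array([.5285,-.0655,.034])-s["ee_pos"];print(s["ee_pos"],"axes",M.round(3),"shift",(M.T@d*100).round(2))
p,d=grab_frame('wrist');cv2.imwrite('pics/w5.png',cv2.convertScaleAbs(p[:,:,::-1],alpha=1.3))
W=cloud('wrist',d,s);hsv=cv2.cvtColor(p,cv2.COLOR_RGB2HSV)
m=(cv2.inRange(hsv,(22,150,80),(35,255,255))>0)&(d>0)&(W[...,2]<.03)&(W[...,2]>-.01)
k,L,S,C=cv2.connectedComponentsWithStats(m.astype(np.uint8));i=1+S[1:,4].argmax();q=W[L==i]
print("pan",cv2.minAreaRect((q[:,:2]*1000).astype(np.float32)),np.percentile(q[:,2],[5,50,99]))
E
```

```text
t: 18.88
ee_pos: [0.5268, -0.0651, 0.1895]
tcp_rot: [0.611, 0.791, 0.002, -0.003]
ft_force: [0.2, 0.0, -1.9]
gripper_width: 0.0483
gripper_force: 41.7
t 18.88 tcp case [0.0707 0.2504 0.1895] axes in case
 [[-0.127  0.992 -0.001]
 [ 0.992  0.127  0.008]
 [ 0.008 -0.    -1.   ]] 
F [ 0.2  0.  -1.9] j [-0.43  0.68  0.8   1.93 -0.67  0.83  1.  ] w 0.0483 gf 41.7
[ 0.52675312 -0.06510005  0.18952045] axes [[-0.252  0.968 -0.002]
 [ 0.968  0.252  0.008]
 [ 0.008 -0.    -1.   ]] shift [-0.21  0.16 15.55]
pan ((527.1444091796875, -58.695465087890625), (128.14007568359375, 144.9540252685547), 14.577387809753418) [0.00313506 0.00440243 0.02308875]
```

View pics/w5.png

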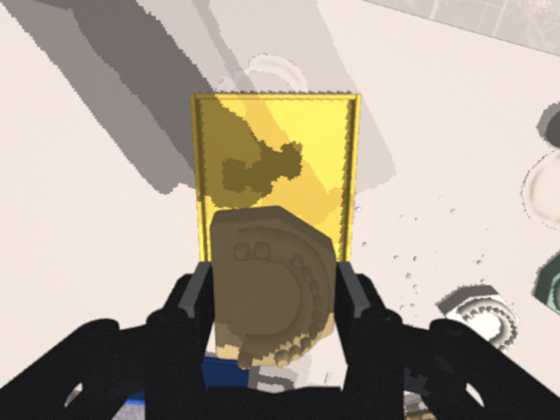

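The cast is held teeth up over the pan (about 1.9 N), aligned with its walls. I lower it, slowing near the bottom.

```bash
python3 -m creep '[[[-0.1,0.08,3.5],[0,0,0],0.6],[[-0.1,0.08,5],[0,0,0],0.6],[[0,0,3.5],[0,0,0],0.6],[[0,0,1.8],[0,0,0],0.6],[[0,0,1],[0,0,0],0.6],[[0,0,0.4],[0,0,0],0.6],[[0,0,0.2],[0,0,0],0.6],[[0,0,0],[0,0,0],0.6],[[0,0,0],[0,0,0],0.6]]'; python3 -c "
from h import *
s,M=st();print(s['ee_pos'])"
```

```text
t: 20.05
ee_pos: [0.5297, -0.0665, 0.0365]
tcp_rot: [0.611, 0.791, 0.003, -0.002]
ft_force: [0.2, 0.1, -1.5]
gripper_width: 0.0483
gripper_force: 41.7
t 20.05 tcp case [0.0735 0.2486 0.0365] axes in case
 [[-0.128  0.992  0.001]
 [ 0.992  0.128  0.007]
 [ 0.006  0.002 -1.   ]] 
F [ 0.2  0.1 -1.5] j [-0.26  0.89  0.54  2.   -0.93  0.53  1.22] w 0.0483 gf 41.7
[ 0.52969485 -0.06653248  0.03652409]
```

```bash
python3 -m creep '[[[0,-0.1,0.2],[0,0,0],0.6],[[0.1,0,0.15],[0,0,0],0.6],[[0,0,0.1],[0,0,0],0.6],[[0,0,0.1],[0,0,0],0.6],[[0,0,0],[0,0,0],0.6]]'; python3 -c "
from h import *
s,M=st();print(s['ee_pos'])"
```

```text
t: 20.68
ee_pos: [0.5281, -0.0658, 0.0304]
tcp_rot: [0.611, 0.791, 0.002, -0.002]
ft_force: [0.7, -1.2, -1.0]
gripper_width: 0.0484
gripper_force: 41.7
t 20.68 tcp case [0.072  0.2495 0.0304] axes in case
 [[-0.128  0.992 -0.   ]
 [ 0.992  0.128  0.007]
 [ 0.007  0.001 -1.   ]] 
F [ 0.6 -1.3 -1. ] j [-0.26  0.89  0.53  2.   -0.95  0.51  1.23] w 0.0484 gf 41.7
[ 0.52809343 -0.06583681  0.03043633]
```

```bash
python3 -m creep '[[[0,0,0.07],[0,0,0],0.6],[[0,0,0.07],[0,0,0],0.6],[[0,0,0],[0,0,0],0.6]]'; python3 -c "
from h import *
s,M=st();print(s['ee_pos'])"
```

```text
t: 21.05
ee_pos: [0.5282, -0.0658, 0.0295]
tcp_rot: [0.611, 0.791, 0.003, -0.002]
ft_force: [-0.3, 0.8, 4.9]
gripper_width: 0.0488
gripper_force: 42.4
t 21.05 tcp case [0.072  0.2496 0.0295] axes in case
 [[-0.128  0.992  0.   ]
 [ 0.992  0.128  0.007]
 [ 0.007  0.001 -1.   ]] 
F [-0.2  0.9  4.9] j [-0.26  0.9   0.52  2.   -0.95  0.51  1.23] w 0.0488 gf 42.4
[ 0.52815037 -0.06581362  0.02954919]
```

Contact at +5 N and the expected height. I release, rise straight up and check.

```bash
python3 -m creep '[[[0,0,0],[0,0,0],0.38],[[0,0,0],[0,0,0],0.3],[[0,0,0],[0,0,0],0.22],[[0,0,0],[0,0,0],0.22],[[0,0,-1],[0,0,0],0.22],[[0,0,-3],[0,0,0],0.22],[[0,0,-5],[0,0,0],0.22],[[0,0,-5],[0,0,0],0.22],[[-5,0,-4],[0,0,0],0.22],[[-3,0,0],[0,0,0],0.22],[[0,0,0],[0,0,0],0.22]]'; python3 - <<'E'
from h import *
s,M=st();p,d=grab_frame('wrist');W=cloud('wrist',d,s)
m=(d>0)&(abs(W[...,0]-.528)<.05)&(abs(W[...,1]+.066)<.05)&(W[...,2]>.012)&(W[...,2]<.05)
print("cast",cv2.minAreaRect((W[m][:,:2]*1000).astype(np.float32)),np.percentile(W[m][:,2],[5,50,99]).round(4))
f=m&(W[...,2]<.023)&(W[...,2]>.016);q=W[f];A=np.c_[q[:,:2],np.ones(len(q))];c=np.linalg.lstsq(A,q[:,2],rcond=None)[0];print("plinth top tilt deg",np.degrees(np.hypot(*c[:2])),np.median(q[:,2]))
p,d=grab_frame('side');W=(cloud('side',d)-C0)@RC;hsv=cv2.cvtColor(p,cv2.COLOR_RGB2HSV)
b=(hsv[...,0]>105)&(hsv[...,0]<127)&(hsv[...,1]>120)&(W[...,2]>.09)&(W[...,2]<.24)&(abs(W[...,1])<.09);q=W[b];g=np.polyfit(q[:,2],q[:,0],1);print("lid lean",np.degrees(np.arctan(g[0])))
cv2.imwrite('pics/s3.png',cv2.convertScaleAbs(cv2.resize(p[140:320,170:400,::-1],None,fx=3,fy=3),alpha=1.4))
E
```

```text
t: 22.42
ee_pos: [0.5483, -0.1462, 0.2091]
tcp_rot: [0.613, 0.79, 0.002, -0.001]
ft_force: [0.3, 0.5, 0.3]
gripper_width: 0.0667
gripper_force: 0.0
t 22.43 tcp case [0.0818 0.1672 0.2091] axes in case
 [[-0.124  0.992  0.002]
 [ 0.992  0.124  0.004]
 [ 0.004  0.002 -1.   ]] 
F [0.3 0.4 0.3] j [-0.28  0.7   0.81  1.81 -0.64  0.91  1.08] w 0.0667 gf 0.0
cast ((511.1156005859375, -72.66366577148438), (88.247802734375, 63.706275939941406), 17.08965492248535) [0.0192 0.021  0.0344]
plinth top tilt deg 0.498633179515953 0.02031080216199206
lid lean 14.271008461713734
```

View pics/s3.png

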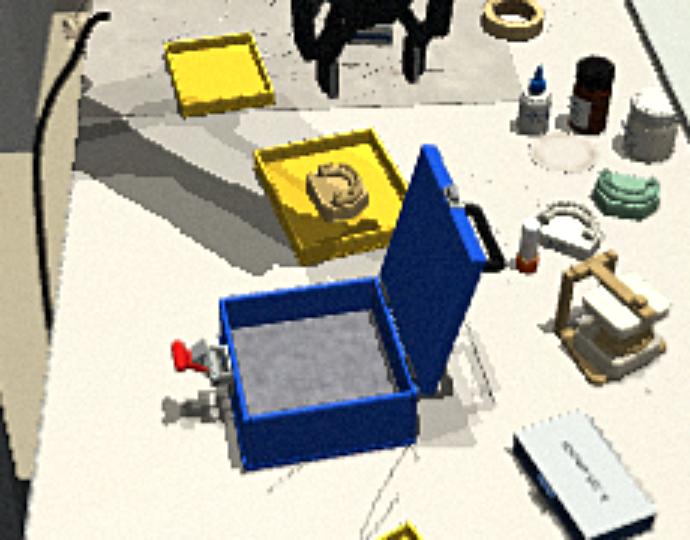

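The side view shows the cast sitting flat, teeth up, in the middle of the right pan at crop (338,190). The lid is resting open at 14°, the latch is up, the vial and carton are undisturbed and the gripper is clear. I'm handing it in.

```bash
python3 -c "
from cell import job
print(job.sign_off())"
```

```text
the job is handed in; nothing more can be done
None
```

The job is handed in at about 22.5 s of the 62 s allowed: the latch is fully open, the lid rests open by itself, and the cast sits flat, teeth up, in the middle of the yellow pan; the sign-off gave no verdict.

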